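# Read a sample cassette: lay it down, seat it label up and swing the exposure lever

### The job

Take the orange sample cassette out of the rack, lay it flat on the grey mat with its white label up and let go of it, then take it afresh and seat it label up, flat and fully home in the reader's pocket. With it seated and let go, swing the reader's red-posted sprung lever to its stop, hold it there for about a second without forcing it, and let it spring all the way back. Leave the lever alone until the cassette is seated, and do not disturb the other cassettes, the jars, the cup or the scoop.

Things in the scene. Friction and masses are not known exactly. Their poses are not given: they have to be found in the camera images.
- cassette: the orange cassette, a solid block 80 x 48 x 24 mm, about 110 g. Origin at its centre. Its z axis runs along the 80 mm length, y along the 48 mm width, x through the 24 mm thickness; the white label is on the +x face, a dark amber window on the -x face. It starts standing on end in the rack, z up, top 88 mm above the table
- rack: pale wooden rack fixed to the table, 200 x 74 mm, 34 mm high, origin at the centre of its underside. Three slots in a row along its x axis, at x = -70, 0 and 70 mm, floors 8 mm above the table; each slot is 26 mm along x, 56 mm along y and 26 mm deep. The cassettes stand in it with labels facing its +x
- mat: grey cloth-faced mat fixed to the table, 160 mm along its x, 150 mm along its y, 3 mm thick; origin at the centre of its underside
- reader: white sample reader with an aluminium top plate, fixed to the table, 150 mm along its x, 220 mm along its y (from y = -132 to y = 88 mm), top 40 mm above the table. Origin on the underside. The pocket's centre is at x = 0, y = 40 mm, the lever's pivot at x = 30, y = -65 mm
- pocket (a point): centre of the pocket's floor, 33 mm above the table, axes as the reader's. The pocket is 82.5 mm long along the reader's x, 50.5 mm wide along its y and 7 mm deep, the upper 3 mm of it a 45 degree bevel that widens the mouth by 3 mm on every side; the cassette fits either end first and stands 17 mm proud of the plate when home
- pivot (a point): the lever's upright pivot axis at the height of the reader's top plate (40 mm); reader axes
- lever_post (a point): top end of the red post (14 mm thick, 37 mm long, upright, from 53 to 90 mm above the table) on the lever's free end, 70 mm from the pivot. The steel lever arm below it lies 46 to 53 mm above the table
- lever (a joint): lever angle in rad: 0 at rest, when the arm points from the pivot along the reader's -x; it grows as the post swings counter-clockwise seen from above, away from the pocket, to a hard stop at about 1.2. A spring drives it back to 0; it takes about 1.5 N at the post to start and 5 N at the stop
- cassette_blue: blue cassette, like the orange one, in another slot; leave it
- cassette_green: green cassette, like the orange one, in another slot; leave it
- jar_a: cork-stoppered glass jar, 54 mm across, 76 mm tall, origin under its centre; leave it
- jar_b: another such jar; leave it
- jar_c: another such jar; leave it
- cup: small white plastic cup, 56 mm across, 55 mm tall, origin under its centre; leave it
- scoop: wooden spoon-shaped scoop, 150 mm long, lying flat; leave it
Things that resemble listed ones, but are neither listed nor needed, are in the scene too. Of the things like the cassette, leave any that is pink, purple or yellow; of the rest the smaller one is meant.

How it is judged (in metres and radians):
On the way, in this order (a step that is already met when the one before it is completed fails the run):
1. the orange cassette lies flat on the mat, label up, let go (horizontal distance between cassette and mat below 0.08 m and height (world z) of cassette below 0.021 m and angle between cassette's own x axis and vertical below 0.1 rad and contact force between cassette and the fingers below 0.1 N and linear speed of cassette below 0.02 m/s), for 0.2 s.
2. the cassette sits label up, flat and home in the pocket, let go (horizontal distance between cassette and pocket below 0.005 m and z of cassette in the frame of pocket below 0.0145 m and angle between cassette's own x axis and vertical below 0.06 rad and angle between the z axis of cassette and the x axis of reader, either way round below 0.08 rad and contact force between cassette and the fingers below 0.1 N), for 0.2 s.
3. with the cassette seated, the lever is held at its stop (horizontal distance between cassette and pocket below 0.005 m and z of cassette in the frame of pocket below 0.0145 m and angle between cassette's own x axis and vertical below 0.06 rad and angle between the z axis of cassette and the x axis of reader, either way round below 0.08 rad and value of joint lever above 1.12 rad), for 0.5 s.
At the end, for the whole second after the job is handed in: The orange cassette is label up in the pocket, centre within 5 mm of the pocket's, within 2.5 mm of fully home, tilted under 0.06 rad and square within 0.08 rad, at rest; the lever is back within 0.06 rad of rest (horizontal distance between cassette and pocket below 0.005 m and z of cassette in the frame of pocket below 0.0145 m and angle between cassette's own x axis and vertical below 0.06 rad and angle between the z axis of cassette and the x axis of reader, either way round below 0.08 rad and value of joint lever below 0.06 rad and linear speed of cassette below 0.01 m/s); the robot touches nothing.
It fails at once if the lever is swung (beyond 0.3 rad) before the cassette is in the pocket (value of joint lever above 0.3 rad and (horizontal distance between cassette and pocket above 0.012 m or z of cassette in the frame of pocket above 0.022 m)).
It fails at once if the lever or reader is forced: the fingers press on it with over 40 N (contact force between the fingers and reader above 40 N).
It fails at once if another cassette moved more than 20 mm (distance of any of cassette_blue, cassette_green from where it was at the start of the episode above 0.02 m).
It fails at once if a jar, the cup or the scoop moved more than 30 mm (distance of any of jar_a, jar_b, jar_c, cup, scoop from where it was at the start of the episode above 0.03 m).
It also fails if it takes over 72 s, if anything falls off the work surface, if the arm or the gripper's body presses on something with over 40 N, if the wrist force passes 120 N, or if a joint passes its speed limit or range.

### The arm

A 6-joint arm with a two-finger parallel gripper is mounted at the origin on the work surface. World frame = base frame: x ahead of the robot, y to its left, z up, the work surface at z = 0. Lengths are in m, angles in degrees, forces in N, time in s.
With the tool pointing down it reaches from about 0.3 to 0.75 m from the base axis. Payload 8.5 kg.
Tool frame: the origin (TCP) lies at the very end of the fingers, on their centre line; the grasp point (between the pads) lies 19 mm behind it; z points along the fingers, y is the line along which they close (so a half turn about z gives the same grasp; the last joint's range is limited). The gripper opens to 85 mm and grips with 20 to 120 N. Pads are 22 mm wide; open, the fingers measure 114 mm over their backs; the gripper's body (76 mm by 85 mm) begins 54 mm behind the grasp point. The pads swing forward as they close: fully open they stand 13 mm farther back than shut.
Start: joints at [59.971, 21.807, 74.336, -0, 83.858, -12.336], TCP at [0.167, 0.524, 0.231] pointing down, gripper open.
Joint ranges: [-178.18, 178.18], [-50.72, 133.34], [12.68, 142.11], [-81.47, 261.47], [9.98, 163.14], [-165.26, 165.26]. Speed limits (degrees/s): [136.94, 136.94, 180, 180, 180, 180].

### API

Orientations are given as a 3x3 rotation matrix whose columns are the frame's x, y, z axes.
In Python, from rig import observe, cams, ticket gives the robot as it stands.
- The arm moves only by the tool move_arm, never from a script. Its arguments are lists of equal length, an entry for each row: "jaw": the finger opening in cm, from 0 to 8.54; "dp": the shift along the tool's x, y, z in cm, a list of three; "turn": the turn, a rotation vector about the tool's x, y, z in rad, a list of three. In form: {"jaw": [jaw, ...], "dp": [[tx, ty, tz], ...], "turn": [[wx, wy, wz], ...]}. A call has 1 to 12 rows; each row shifts and turns the commanded pose from where the row before left it, along the tool's axes as they then stand; what a row does not reach is not made up. A row lasts 1/12 s, in which the tool goes at most 41.7 mm and 7.16 degrees, less where a joint would pass 70% of its speed; a pose out of reach is approached as far as the arm can. A call is refused whole if a number of a shift passes 4.17 or a number of a turn 0.125, either way. A call with a gripper value outside its range is refused whole. The fingers move at their own pace and stop on an object; "force" is the grip in N (left out, the last holds). Time passes only in rows, so rows that do not move let the fingers close. It gives the time, the measured TCP pose, the force, the opening and the grip force at its end, in the units of the state.
- observe(): the state, without advancing time (a new reading comes with each control period).
- cams.get_image(name): name is "side" or "top" or "wrist"; returns (picture, depth): 420x560x3 uint8, red, green, blue; 420x560 float32, m along the optical axis (not along the pixel's ray), 0 where there is no reading.
- cams.calibration(name): a dict with "vertical_fov" (degrees; the focal length in pixels is half the picture's height over the tangent of half this angle, whatever the lens; pixels are square), "cx", "cy" (the principal point, pixels), "view" (4x4, takes a point from world to camera coordinates); the wrist camera has in their place "tool_from_camera" (4x4, takes a point from camera to tool coordinates, whose origin is the TCP and whose axes are the flange's). Camera axes: x right, y up, looking along -z (the intrinsics and any distortion apply to the point x, -y, -z); pixel columns grow to the right and rows downward; lengths in m; the calibration is good to about 2 mm. The wrist camera is an equidistant fisheye: a pixel r from the principal point sees the ray r / f radians off the axis. A picture is of the moment at which its call begins: read the wrist's pose just before it. calibration takes no time and is no camera call.
- ticket.close_job(): hands the job in; it is judged then, once.
Trained networks look in the newest picture that a camera, given by its name, has taken for a name from the list of things; names that differ only in an ending like _2 or _b are one class to them, and where a whole thing is asked for, a point or a joint stands for the part that bears it (a point fixed in the world has none). Each returns a list of dicts, best first, with "p" (0 to 1); they miss things now and then, are a little off and sometimes report something else, mostly with a low value. They report only what shows in the picture. A call takes as long as a camera call. They do not tell look-alikes from the thing itself.
- cams.spot_in(camera, query): "box" ([centre column, centre row, width, height] as shares, 0 to 1, of the picture: columns of its width, rows of its height, round what is visible of it).
- cams.outline_of(camera, query): "mask" (420x560 bool, what is visible of it) and "box" ([centre column, centre row, width, height] as shares, 0 to 1, of the picture: columns of its width, rows of its height, round what is visible of it).
- cams.mark_of(camera, query): "location" ([column, row] as shares, 0 to 1, of the picture: columns of its width, rows of its height: a listed point, or the origin of a listed thing).
The state is a dict: "time_s": time; "q": joint angles; "qvel": joint speeds; "joint_efforts": joint torques, N m; "position": TCP position; "tool_rot": TCP orientation; "ft_force": force on the tool from outside, world axes, zero at the start; "wrist_torque": the same for the moment, N m; "grip_width": finger opening in m; "gripper_force": force on a finger pad.
Only numpy, scipy, OpenCV 4.12 (cv2) and the standard library are available. Lean on these libraries where they do the work, as an engineer would, in place of code of your own. Each camera call takes 0.05 s, during which the arm holds its last target. There are 200 camera calls.

## Working session

There is one attempt and no reset: what is moved stays moved. The work goes in short steps, Python scripts to look and compute and a tool call to move; the robot and the scene stay as the last step left them, time stands still between calls to the robot, and variables do not carry over. Pictures are saved under pics/ and viewed, at most 10 in all, crops included, and the job is handed in when it is done.

Besides the shell and the picture viewer there is one more tool, called as name(argument=value, ...) on one line, values as JSON. move_arm: Moves the arm, as the interface text tells. Its arguments: {"type":"object","properties":{"jaw":{"type":"array","items":{"type":"number"}},"dp":{"type":"array","items":{"type":"array","items":{"type":"number"}}},"turn":{"type":"array","items":{"type":"array","items":{"type":"number"}}},"force":{"type":"number"}},"required":["jaw","dp","turn"]}

```bash
ls; mkdir -p pics; cat > h.py <<'E'
import numpy as np,cv2
from rig import observe,cams,ticket
def save(n,im): cv2.imwrite('pics/'+n,cv2.cvtColor(im,cv2.COLOR_RGB2BGR))
def f(c): return 210/np.tan(np.radians(c['vertical_fov'])/2)
def px(cam,X):
    c=cams.calibration(cam);V=np.array(c['view']);p=V[:3,:3]@np.asarray(X,float)+V[:3,3]
    return c['cx']+f(c)*p[0]/-p[2], c['cy']-f(c)*p[1]/-p[2]
def ray(cam,u,v):
    c=cams.calibration(cam);V=np.array(c['view']);d=np.array([(u-c['cx'])/f(c),-(v-c['cy'])/f(c),-1.])
    R=V[:3,:3];return -R.T@V[:3,3],R.T@d
def onz(cam,u,v,z):
    o,d=ray(cam,u,v);return o+d*(z-o[2])/d[2]
def cloud(cam,dep):
    v,u=np.indices(dep.shape);c=cams.calibration(cam);V=np.array(c['view'])
    p=np.stack([(u-c['cx'])/f(c)*dep,-(v-c['cy'])/f(c)*dep,-dep],-1)
    return (p-V[:3,3])@V[:3,:3]
E
python3 - <<'E'
from h import *
s=observe();print(s['position'],s['tool_rot'])
for n in ['side','top','wrist']: print(n,cams.calibration(n).keys(), {k:v for k,v in cams.calibration(n).items() if k not in('view',)})
a,da=cams.get_image('top');b,db=cams.get_image('side')
save('top.png',a);save('side.png',b);np.savez('o.npz',a=a,da=da,b=b,db=db)
for q in ['cassette','rack','mat','reader','pocket','pivot','lever_post','jar_a','cup','scoop']:
    for cam in ['top']:
        print(cam,q,[(round(r['p'],2),np.round(np.array(r['location'])*[560,420]).tolist()) for r in cams.mark_of(cam,q)])
E
```

```text
pics
[0.16700749 0.523716   0.23070417] [[-9.52694801e-01  3.03927751e-01 -7.34193644e-04]
 [ 3.03928488e-01  9.52693952e-01 -1.30677912e-03]
 [ 3.02295405e-04 -1.46810404e-03 -9.99998877e-01]]
side dict_keys(['vertical_fov', 'cx', 'cy', 'view']) {'vertical_fov': 42.237615211851576, 'cx': 276.8553993726012, 'cy': 207.28857343759216}
top dict_keys(['vertical_fov', 'cx', 'cy', 'view']) {'vertical_fov': 53.21033878013635, 'cx': 268.7810992203068, 'cy': 209.57222902972484}
wrist dict_keys(['vertical_fov', 'cx', 'cy', 'tool_from_camera']) {'vertical_fov': 65.70646984690485, 'cx': 275.50967269759906, 'cy': 210.40532843699359, 'tool_from_camera': array([[-4.02532304e-04,  9.57033301e-01,  2.89977756e-01,
         7.31184617e-02],
       [ 9.99998357e-01, -1.27275137e-04,  1.80820140e-03,
        -1.28964175e-04],
       [ 1.76741592e-03,  2.89978008e-01, -9.57031677e-01,
        -1.41456975e-01],
       [ 0.00000000e+00,  0.00000000e+00,  0.00000000e+00,
         1.00000000e+00]])}
top cassette [(0.91, [121.0, 178.0]), (0.87, [126.0, 136.0]), (0.86, [111.0, 244.0]), (0.74, [209.0, 245.0]), (0.53, [164.0, 218.0])]
top rack [(0.56, [168.0, 241.0])]
top mat [(0.59, [270.0, 211.0])]
top reader [(0.78, [376.0, 231.0])]
top pocket []
top pivot [(0.89, [406.0, 223.0]), (0.68, [407.0, 253.0])]
top lever_post [(0.51, [409.0, 253.0]), (0.17, [406.0, 224.0]), (0.17, [179.0, 152.0])]
top jar_a [(0.95, [232.0, 157.0]), (0.95, [225.0, 287.0]), (0.56, [305.0, 160.0])]
top cup [(0.72, [320.0, 288.0])]
top scoop [(0.64, [178.0, 153.0])]
```

View pics/top.png

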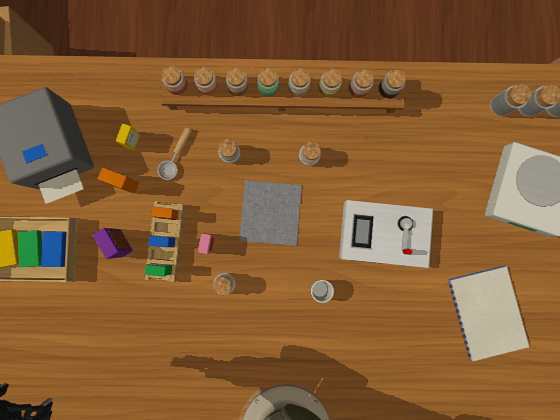

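View pics/side.png

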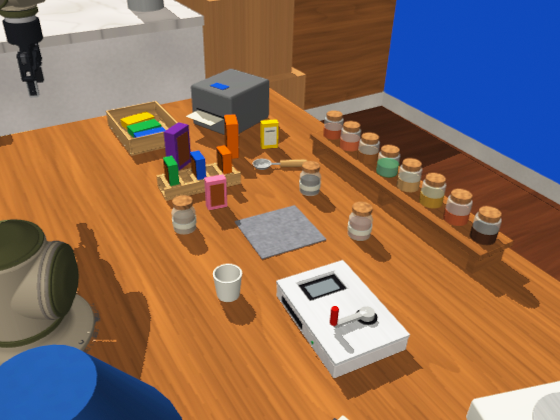

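The top view shows two orange blocks: a large one standing free at (118,179), and a small one in the rack's end slot at (164,213). The yellow (127,136), purple (112,243) and pink (205,243) blocks are excluded. By the description, the one at (164,213) is meant. I'll measure next and take a crop to check the choice.

```bash
cat > m.py <<'E'
from h import *
z=np.load('o.npz');a,da,b,db=z['a'],z['da'],z['b'],z['db']
T=cloud('top',da);S=cloud('side',db)
for u,v in [(164,213),(118,179),(158,240),(270,200),(232,157),(376,210),(440,300)]: print((u,v),T[v,u].round(3))
def rect(P,name):
    r=cv2.minAreaRect((P[:,:2]*1000).astype(np.float32));print(name,len(P),'c',np.round(r[0],1),'size',np.round(r[1],1),'ang',round(r[2],2),'z',np.percentile(P[:,2],[5,50,95]).round(4))
def big(m):
    n,l,s,_=cv2.connectedComponentsWithStats(m.astype(np.uint8));k=1+np.argmax(s[1:,4]);return l==k
for q in ['rack','mat','reader']:
    o=cams.outline_of('top',q)[0];m=o['mask'];np.save(q+'.npy',m);P=T[m];rect(P,q+' raw')
H=cv2.cvtColor(a,cv2.COLOR_RGB2HSV)
R=np.load('reader.npy');P=T[R];rect(P[abs(P[:,2]-.04)<.008],'reader top')
M=np.load('mat.npy');P=T[M];rect(P,'mat')
R=np.load('rack.npy');P=T[R];rect(P[abs(P[:,2]-.034)<.006],'rack top')
# cassette tops
for n,(h0,h1) in dict(orange=(5,16),blue=(95,125),green=(45,80)).items():
    box=np.zeros(da.shape,bool);box[195:285,140:190]=1
    m=(H[...,0]>=h0)&(H[...,0]<=h1)&(H[...,1]>150)&(T[...,2]>.075)&(T[...,2]<.1)&box
    P=T[m];
    if len(P): rect(P,n);print(P.mean(0).round(4))
# red post
red=((H[...,0]<4)|(H[...,0]>176))&(H[...,1]>190);red[:,:390]=0;red[:,:][:, 440:]=0
P=T[red];print('red',len(P),P.mean(0).round(3),P[P[:,2]>.08].mean(0).round(4))
for q in ['lever_post','pivot','cassette','pocket']:
    print('side',q,[(round(r['p'],2),np.round(np.array(r['location'])*[560,420]).tolist()) for r in cams.mark_of('side',q)])
c=cv2.resize(a[190:290,140:240],(500,500),interpolation=cv2.INTER_CUBIC);d=cv2.resize(b[100:220,150:250],(250,300),interpolation=cv2.INTER_CUBIC)
im=np.zeros((500,750,3),np.uint8);im[:,:500]=c;im[:300,500:]=d;save('crop1.png',im)
E
python3 m.py
```

```text
(164, 213) [0.542 0.303 0.089]
(118, 179) [0.62  0.411 0.108]
(158, 240) [0.477 0.316 0.086]
(270, 200) [0.585 0.047 0.004]
(232, 157) [0.689 0.145 0.05 ]
(376, 210) [ 0.56  -0.222  0.04 ]
(440, 300) [ 0.331 -0.398  0.   ]
rack raw 1690 c [458.2 216.5] size [303.3 206. ] ang 79.73 z [0.0045 0.0312 0.0364]
mat raw 3502 c [554.2  46.6] size [152.9 163.5] ang 86.18 z [-0.0006  0.0028  0.0063]
reader raw 5301 c [ 509.3 -152.6] size [415.4 152.3] ang 84.82 z [0.032  0.0397 0.0497]
reader top 4757 c [ 501.7 -249. ] size [221.8 150.3] ang 85.09 z [0.0339 0.0397 0.0431]
mat 3502 c [554.2  46.6] size [152.9 163.5] ang 86.18 z [-0.0006  0.0028  0.0063]
rack top 961 c [475.  316.4] size [ 75.6 198.7] ang 85.31 z [0.03   0.0334 0.0365]
orange 211 c [543.8 310.5] size [48.9 24.5] ang 85.32 z [0.0807 0.0874 0.0903]
[0.5436 0.3086 0.0868]
blue 194 c [474.6 315.7] size [47.4 22.6] ang 85.87 z [0.0833 0.0872 0.0903]
[0.4745 0.3147 0.087 ]
green 193 c [405.1 321.1] size [46.3 22.9] ang 86.24 z [0.0829 0.0875 0.0903]
[0.4052 0.3195 0.0872]
red 38 [ 0.458 -0.285  0.084] [ 0.4583 -0.2864  0.0891]
side lever_post [(0.89, [333.0, 308.0])]
side pivot [(0.96, [368.0, 317.0])]
side cassette [(0.88, [217.0, 191.0]), (0.87, [269.0, 132.0]), (0.75, [180.0, 144.0]), (0.65, [232.0, 136.0]), (0.54, [227.0, 160.0])]
side pocket [(0.61, [357.0, 231.0]), (0.59, [324.0, 289.0])]
```

View pics/crop1.png

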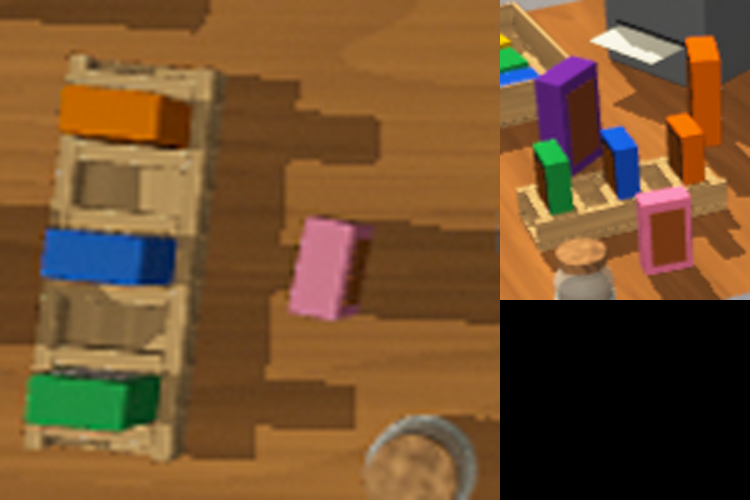

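The crop confirms it: the small orange cassette is in the rack's far end slot, with its amber window facing the robot and its label facing +x. The reader, post, rack and mat all agree with the sizes given to about 2 mm.

```bash
cat > g.py <<'E'
import sys
from h import *
from scipy.spatial.transform import Rotation as Ro
def go(p,tilt=0,yaw=-4.7):
    "tilt>0: fingers point back to robot (deg); yaw of scene x axis"
    s=observe();R=np.array(s['tool_rot']);P=np.array(s['position'])
    B=Ro.from_euler('z',yaw,degrees=True).as_matrix()@np.array([[-1,0,0],[0,1,0],[0,0,-1.]])@Ro.from_euler('y',tilt,degrees=True).as_matrix()
    print('t',s['time_s'],'pos',P.round(4),'grip',round(s['grip_width'],4),round(float(s['gripper_force']),1),'ft',np.round(s['ft_force'],1))
    print('turn',Ro.from_matrix(R.T@B).as_rotvec().round(4),'shift now-axes cm',(R.T@(np.array(p)-P)*100).round(2),'shift target-axes',(B.T@(np.array(p)-P)*100).round(2))
if __name__=='__main__': a=[float(x) for x in sys.argv[1:]];go(a[:3],*a[3:])
E
python3 g.py .592 .306 .17; python3 -c "
from h import *
print(ray('side',280,210)[0],ray('top',280,210)[0])"
```

```text
t 0.95 pos [0.1671 0.524  0.2313] grip 0.0854 0.0 ft [-0.4 -1.   0.4]
turn [ 0.     -0.     -0.2267] shift now-axes cm [-47.1   -7.86   6.13] shift target-axes [-44.13 -18.24   6.13]
[ 0.01810536 -0.80085624  0.74526412] [0.47860153 0.05868503 1.10028845]
```

move_arm(jaw=[7,7,7,7,7,7,7,7,7,7,7,7], dp=[[0,0,0],[0,0,0],[-3.6,-1.5,0],[-3.6,-1.5,0],[-3.6,-1.5,0],[-3.6,-1.5,0],[-3.6,-1.5,0],[-3.6,-1.5,0],[-3.6,-1.5,0],[-3.6,-1.5,0],[-3.6,-1.5,0],[-3.6,-1.5,0]], turn=[[0,0,-0.113],[0,0,-0.113],[0,0,0],[0,0,0],[0,0,0],[0,0,0],[0,0,0],[0,0,0],[0,0,0],[0,0,0],[0,0,0],[0,0,0]], force=40)

```text
time_s: 1.95
position: [0.5151, 0.3435, 0.2314]
tool_rot: [[-0.997, 0.083, 0.0], [0.083, 0.997, 0.0], [-0.0, 0.0, -1.0]]
ft_force: [0.2, 0.5, 0.8]
grip_width: 0.0699
gripper_force: 0.0
```

```bash
python3 g.py .592 .306 .17; python3 g.py .592 .306 .15 30
```

```text
t 1.95 pos [0.5151 0.3435 0.2314] grip 0.0699 0.0 ft [0.2 0.5 0.8]
turn [ 0.0001  0.     -0.0009] shift now-axes cm [-7.98 -3.1   6.14] shift target-axes [-7.97 -3.11  6.14]
t 1.95 pos [0.5151 0.3435 0.2314] grip 0.0699 0.0 ft [0.2 0.5 0.8]
turn [ 3.000e-04  5.236e-01 -9.000e-04] shift now-axes cm [-7.98 -3.1   8.14] shift target-axes [-10.97  -3.11   3.06]
```

move_arm(jaw=[7,7,7,7,7,7,7,7,7,7,7], dp=[[-2,-0.78,1],[-2,-0.78,1],[-2,-0.78,1],[-2,-0.78,1],[0,0,0],[0,0,0],[0,0,0],[0,0,0],[0,0,0],[0,0,0],[0,0,0]], turn=[[0,0,0],[0,0,0],[0,0,0],[0,0,0],[0,0.105,0],[0,0.105,0],[0,0.105,0],[0,0.105,0],[0,0.105,0],[0,0,0],[0,0,0]])

```text
time_s: 2.87
position: [0.5913, 0.3067, 0.1895]
tool_rot: [[-0.863, 0.084, -0.499], [0.073, 0.997, 0.041], [0.501, -0.001, -0.866]]
ft_force: [0.7, 0.5, 0.2]
grip_width: 0.0699
gripper_force: 0.0
```

```bash
python3 g.py .5923 .306 .150 30; python3 g.py .5325 .311 .046 30
```

```text
t 2.8667 pos [0.5913 0.3067 0.1895] grip 0.0699 0.0 ft [0.7 0.5 0.2]
turn [ 0.0002 -0.0006 -0.0017] shift now-axes cm [-2.06 -0.06  3.36] shift target-axes [-2.06 -0.07  3.36]
t 2.8667 pos [0.5913 0.3067 0.1895] grip 0.0699 0.0 ft [0.7 0.5 0.2]
turn [ 0.0002 -0.0006 -0.0017] shift now-axes cm [-2.07 -0.06 15.37] shift target-axes [-2.07 -0.06 15.37]
```

move_arm(jaw=[7,7,7,7,7,7,7,7,7,7,7,7], dp=[[-1.03,0,1.4],[-1.03,-0.06,1.4],[0,0,1.4],[0,0,1.4],[0,0,1.4],[0,0,1.4],[0,0,1.4],[0,0,1.4],[0,0,1.4],[0,0,1.4],[0,0,1.37],[0,0,0]], turn=[[0,0,0],[0,0,0],[0,0,0],[0,0,0],[0,0,0],[0,0,0],[0,0,0],[0,0,0],[0,0,0],[0,0,0],[0,0,0],[0,0,0]])

```text
time_s: 3.87
position: [0.5294, 0.3117, 0.0475]
tool_rot: [[-0.863, 0.081, -0.499], [0.07, 0.997, 0.04], [0.501, -0.001, -0.866]]
ft_force: [-0.3, 0.3, -0.0]
grip_width: 0.07
gripper_force: 0.0
```

move_arm(jaw=[4,4,4,4,4,4,4,4], dp=[[0,0,0],[0,0,0],[0,0,0],[0,0,0],[0,0,0],[0,0,0],[0,0,0],[0,0,0]], turn=[[0,0,0],[0,0,0],[0,0,0],[0,0,0],[0,0,0],[0,0,0],[0,0,0],[0,0,0]], force=50)

```text
time_s: 4.53
position: [0.5324, 0.3116, 0.0497]
tool_rot: [[-0.864, 0.083, -0.497], [0.071, 0.997, 0.043], [0.499, 0.002, -0.867]]
ft_force: [-0.8, 0.4, 7.4]
grip_width: 0.0476
gripper_force: 51.9
```

move_arm(jaw=[4,4,4,4,4,4,4,4,4,4], dp=[[0.5,0,-0.87],[0.5,0,-0.87],[0.5,0,-0.87],[0.5,0,-0.87],[0.75,0,-1.3],[0.75,0,-1.3],[0.75,0,-1.3],[0.75,0,-1.3],[0.75,0,-1.3],[0.75,0,-1.3]], turn=[[0,0,0],[0,0,0],[0,0,0],[0,0,0],[0,0,0],[0,0,0],[0,0,0],[0,0,0],[0,0,0],[0,0,0]])

```text
time_s: 5.37
position: [0.5319, 0.3112, 0.1799]
tool_rot: [[-0.863, 0.083, -0.499], [0.072, 0.997, 0.042], [0.5, 0.0, -0.866]]
ft_force: [-0.2, -0.3, -1.6]
grip_width: 0.0473
gripper_force: 51.5
```

```bash
python3 g.py .554 .047 .17 0;python3 - <<'E'
from h import *
b,db=cams.get_image('side');save('s2.png',cv2.resize(b[40:240,120:360],(720,600)))
E
```

```text
t 5.3667 pos [0.5319 0.3112 0.1799] grip 0.0473 51.5 ft [-0.2 -0.3 -1.6]
turn [ 3.000e-04 -5.241e-01 -7.000e-04] shift now-axes cm [ -4.29 -26.15  -1.35] shift target-axes [ -4.37 -26.15   0.99]
```

View pics/s2.png

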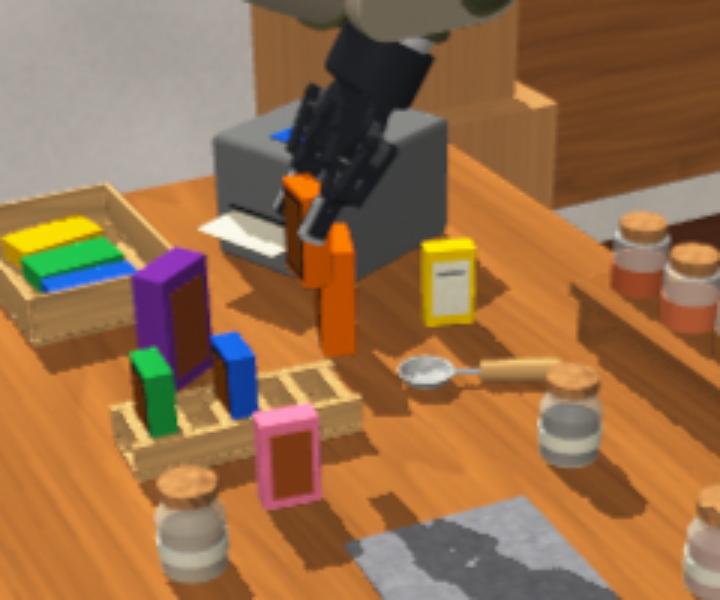

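The cassette is lifted clear at (310,230) in the crop, upright with its amber window toward the robot; the others are undisturbed. I'll carry it to the mat and tilt it.

move_arm(jaw=[4,4,4,4,4,4,4,4,4,4], dp=[[0,-2.6,0],[0,-2.6,0],[0,-2.6,0],[0,-2.6,0],[0,-2.6,0],[0,-2.6,0],[0,-2.6,0],[0,-2.6,0],[0,-2.6,0],[0,-2.6,0]], turn=[[0,0,0],[0,0,0],[0,0,0],[0,0,0],[0,0,0],[0,0,0],[0,0,0],[0,0,0],[0,0,0],[0,0,0]])

```text
time_s: 6.25
position: [0.5101, 0.0509, 0.1785]
tool_rot: [[-0.863, 0.083, -0.499], [0.072, 0.997, 0.041], [0.501, -0.0, -0.866]]
ft_force: [0.8, 0.4, -1.2]
grip_width: 0.0473
gripper_force: 51.7
```

move_arm(jaw=[4,4,4,4,4,4,4,4,4,4,4,4], dp=[[0,0,0],[0,0,0],[0,0,0],[0,0,0],[0,0,0],[0,0,0],[0,0,0],[0,0,0],[0,0,0],[0,0,0],[0,0,0],[0,0,0]], turn=[[0,-0.109,0],[0,-0.109,0],[0,-0.109,0],[0,-0.109,0],[0,-0.109,0],[0,-0.109,0],[0,-0.109,0],[0,-0.109,0],[0,-0.109,0],[0,-0.109,0],[0,-0.109,0],[0,-0.109,0]])

```text
time_s: 7.25
position: [0.5097, 0.0516, 0.1835]
tool_rot: [[-0.717, 0.08, 0.692], [0.059, 0.997, -0.054], [-0.695, 0.002, -0.719]]
ft_force: [0.4, 1.2, -2.0]
grip_width: 0.0477
gripper_force: 51.8
```

```bash
python3 g.py .56 .047 .0155 -45;python3 - <<'E'
from h import *
b,db=cams.get_image('side');save('s3.png',cv2.resize(b[90:290,200:440],(720,600)))
E
```

```text
t 7.25 pos [0.5097 0.0516 0.1835] grip 0.0477 51.8 ft [ 0.4  1.2 -2. ]
turn [ 0.0027 -0.0176 -0.0001] shift now-axes cm [ 8.03 -0.09 15.6 ] shift target-axes [ 8.31 -0.05 15.45]
```

View pics/s3.png

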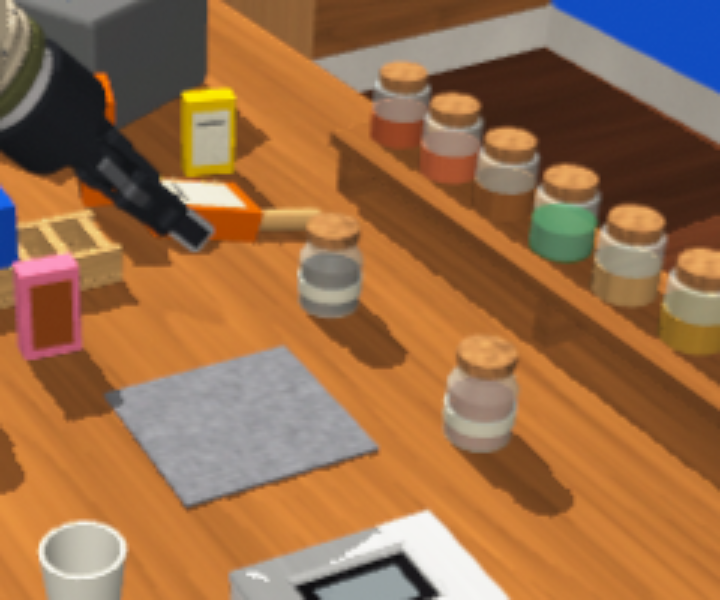

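The picture shows the cassette near (220,210) with its white label up, close to flat. I'll lower it onto the mat.

move_arm(jaw=[4,4,4,4,4,4,4,4,4,4,4], dp=[[0.7,0,1.35],[0.7,0,1.35],[0.7,0,1.35],[0.7,0,1.35],[0.7,0,1.35],[0.7,0,1.35],[0.7,0,1.35],[0.7,0,1.35],[0.7,0,1.35],[0.7,0,1.35],[0,0,0]], turn=[[0,0,0],[0,0,0],[0,0,0],[0,0,0],[0,0,0],[0,0,0],[0,0,0],[0,0,0],[0,0,0],[0,0,0],[0,0,0]])

```text
time_s: 8.22
position: [0.5611, 0.027, 0.0928]
tool_rot: [[-0.77, 0.049, 0.636], [0.074, 0.997, 0.013], [-0.634, 0.058, -0.771]]
ft_force: [-0.0, -0.8, -1.1]
grip_width: 0.0472
gripper_force: 52.4
```

```bash
python3 g.py .56 .047 .0155 -45
```

```text
t 8.2167 pos [0.5611 0.027  0.0928] grip 0.0472 52.4 ft [-0.  -0.8 -1.1]
turn [ 0.0648 -0.0983 -0.0143] shift now-axes cm [5.13 1.54 5.91] shift target-axes [5.66 1.98 5.27]
```

```bash
python3 -c "
from h import *
s=observe();print(np.round(s['q'],1),np.round(s['qvel'],1))"
```

```text
[ -13.8   24.2  113.5   68.5   10.2 -164.6] [  0.9  -2.6   0.3 -18.9  -0.3  -4.1]
```

Joints 5 and 6 have reached their limits in this forward lean. I'll back up and lean sideways instead: the cassette can lie along y on the mat.

move_arm(jaw=[4,4,4,4,4,4,4,4,4,4], dp=[[-1.5,0.14,-1.85],[-1.5,0.14,-1.85],[-1.5,0.14,-1.85],[-1.5,0.14,-1.85],[0,0,0],[0,0,0],[0,0,0],[0,0,0],[0,0,0],[0,0,0]], turn=[[0,0,0],[0,0,0],[0,0,0],[0,0,0],[-0.01,0.12,0],[-0.01,0.12,0],[-0.01,0.12,0],[-0.01,0.12,0],[-0.01,0.12,0],[-0.01,0.08,0]])

```text
time_s: 9.05
position: [0.5611, 0.0278, 0.1704]
tool_rot: [[-1.0, 0.014, 0.02], [0.016, 0.995, 0.1], [-0.018, 0.1, -0.995]]
ft_force: [-0.3, 0.7, -1.4]
grip_width: 0.0473
gripper_force: 52.4
```

```bash
python3 g.py .57 .047 .2 0 -88;python3 -c "
from h import *
s=observe();print(np.round(s['q'],1),np.round(s['tool_rot'],2))"
```

```text
t 9.05 pos [0.5611 0.0278 0.1704] grip 0.0473 52.4 ft [-0.3  0.7 -1.4]
turn [ 0.0939 -0.0615  1.5196] shift now-axes cm [-0.91  2.21 -2.73] shift target-axes [ 1.88  0.96 -2.96]
[ -12.    25.4   79.3    6.    75.4 -102.6] [[-1.    0.01  0.02]
 [ 0.02  0.99  0.1 ]
 [-0.02  0.1  -0.99]]
```

move_arm(jaw=[4,4,4,4,4,4,4,4,4,4,4,4], dp=[[0,0,-0.3],[0,0,-0.3],[0,0,-0.3],[0,0,-0.3],[0,0,-0.3],[0,0,-0.3],[0,0,-0.3],[0,0,-0.3],[0,0,-0.3],[0,0,-0.3],[0,0,-0.3],[0,0,-0.3]], turn=[[0.0078,-0.005,0.122],[0.0078,-0.005,0.122],[0.0078,-0.005,0.122],[0.0078,-0.005,0.122],[0.0078,-0.005,0.122],[0.0078,-0.005,0.122],[0.0078,-0.005,0.122],[0.0078,-0.005,0.122],[0.0078,-0.005,0.122],[0.0078,-0.005,0.122],[0.0078,-0.005,0.122],[0.0078,-0.005,0.122]])

```text
time_s: 10.05
position: [0.5592, 0.0259, 0.2059]
tool_rot: [[-0.083, 0.997, 0.006], [0.997, 0.083, -0.0], [-0.001, 0.006, -1.0]]
ft_force: [-0.7, -0.2, -1.7]
grip_width: 0.0474
gripper_force: 52.4
```

```bash
python3 g.py .56 .047 .15 -45 -85;python3 -c "
from h import *
s=observe();print(np.round(s['q'],1),np.round(s['tool_rot'],2))"
```

```text
t 10.05 pos [0.5592 0.0259 0.2059] grip 0.0474 52.4 ft [-0.7 -0.2 -1.7]
turn [ 0.0041 -0.7845 -0.0063] shift now-axes cm [2.1  0.22 5.59] shift target-axes [5.43 0.26 2.47]
[ -9.5  23.7  75.6   0.   80.3 -14.2] [[-0.08  1.    0.01]
 [ 1.    0.08 -0.  ]
 [-0.    0.01 -1.  ]]
```

move_arm(jaw=[4,4,4,4,4,4,4,4], dp=[[0,0,0],[0,0,0],[0,0,0],[0,0,0],[0,0,0],[0,0,0],[0,0,0],[0,0,0]], turn=[[0,-0.112,0],[0,-0.112,0],[0,-0.112,0],[0,-0.112,0],[0,-0.112,0],[0,-0.112,0],[0,-0.112,0],[0,0,0]])

```text
time_s: 10.72
position: [0.5597, 0.0288, 0.2048]
tool_rot: [[-0.061, 0.996, 0.071], [0.704, 0.094, -0.704], [-0.708, 0.007, -0.706]]
ft_force: [0.2, -0.0, -1.6]
grip_width: 0.0475
gripper_force: 52.5
```

```bash
python3 g.py .556 .047 .0155 -45 -85;python3 -c "
from h import *
s=observe();print(np.round(s['q'],1),np.round(s['tool_rot'],2))"
```

```text
t 10.7167 pos [0.5597 0.0288 0.2048] grip 0.0475 52.5 ft [ 0.2 -0.  -1.6]
turn [ 0.0098  0.0011 -0.0007] shift now-axes cm [14.7  -0.34 12.06] shift target-axes [14.69 -0.21 12.08]
[  9.5  30.   78.5 -45.9  79.7  16.4] [[-0.06  1.    0.07]
 [ 0.7   0.09 -0.7 ]
 [-0.71  0.01 -0.71]]
```

move_arm(jaw=[4,4,4,4,4,4,4,4,4], dp=[[1.6,-0.04,1.3],[1.6,-0.04,1.3],[1.6,-0.04,1.3],[1.6,-0.04,1.3],[1.6,-0.04,1.3],[1.6,-0.04,1.3],[1.6,-0.04,1.3],[1.6,-0.04,1.3],[0,0,0]], turn=[[0,0,0],[0,0,0],[0,0,0],[0,0,0],[0,0,0],[0,0,0],[0,0,0],[0,0,0],[0,0,0]])

```text
time_s: 11.47
position: [0.5561, 0.0455, 0.0391]
tool_rot: [[-0.06, 0.996, 0.067], [0.711, 0.09, -0.698], [-0.701, 0.006, -0.713]]
ft_force: [-1.5, -0.9, -1.9]
grip_width: 0.0474
gripper_force: 52.5
```

```bash
python3 g.py .556 .047 .0155 -45 -85;python3 - <<'E'
from h import *
b,db=cams.get_image('side');save('s4.png',cv2.resize(b[110:290,190:430],(720,540)))
E
```

```text
t 11.4667 pos [0.5561 0.0455 0.0391] grip 0.0474 52.5 ft [-1.5 -0.9 -1.9]
turn [ 0.0063 -0.0087 -0.0019] shift now-axes cm [ 1.76 -0.01  1.57] shift target-axes [1.78 0.   1.56]
```

View pics/s4.png

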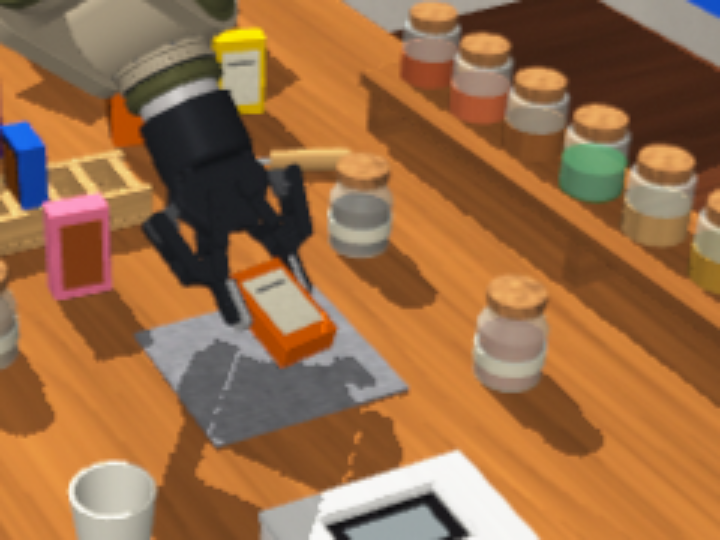

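The cassette is just above the mat at crop (285,310), label up, bottom end toward the reader. I'll finish lowering it.

move_arm(jaw=[4,4,4,4,4,4,4,4], dp=[[0.25,0,0.22],[0.25,0,0.22],[0.25,0,0.22],[0.25,0,0.22],[0.25,0,0.22],[0.25,0,0.22],[0.1,0,0.1],[0,0,0]], turn=[[0,0,0],[0,0,0],[0,0,0],[0,0,0],[0,0,0],[0,0,0],[0,0,0],[0,0,0]])

```text
time_s: 12.18
position: [0.5562, 0.0479, 0.0189]
tool_rot: [[-0.059, 0.996, 0.069], [0.712, 0.09, -0.697], [-0.7, 0.008, -0.714]]
ft_force: [0.1, -1.0, -1.0]
grip_width: 0.0475
gripper_force: 52.5
```

move_arm(jaw=[4,4,4], dp=[[0.1,0,0.09],[0,0,0],[0,0,0]], turn=[[0,0,0],[0,0,0],[0,0,0]])

```text
time_s: 12.43
position: [0.5564, 0.048, 0.018]
tool_rot: [[-0.059, 0.996, 0.069], [0.712, 0.09, -0.696], [-0.7, 0.008, -0.714]]
ft_force: [-0.3, -0.5, -0.7]
grip_width: 0.0475
gripper_force: 52.5
```

move_arm(jaw=[4,4,4,4.8,5.2,5.8,6.4,7,7,7,7], dp=[[0.1,0,0.09],[0.05,0,0.05],[0,0,0],[0,0,0],[0,0,0],[0,0,0],[0,0,0],[0,0,0],[0,0,0],[0,0,0],[0,0,0]], turn=[[0,0,0],[0,0,0],[0,0,0],[0,0,0],[0,0,0],[0,0,0],[0,0,0],[0,0,0],[0,0,0],[0,0,0],[0,0,0]])

```text
time_s: 13.35
position: [0.5563, 0.0481, 0.0159]
tool_rot: [[-0.059, 0.996, 0.069], [0.712, 0.09, -0.696], [-0.7, 0.008, -0.714]]
ft_force: [0.3, 0.7, 1.0]
grip_width: 0.07
gripper_force: 0.0
```

move_arm(jaw=[7,7,7,7,7,7,7,7,7,7,7,7], dp=[[0,0,-0.7],[0,0,-1.5],[0,0,-2],[0,0,-2],[0,0,-2],[0,0,-2],[0,0,-2],[0,0,-2],[0,0,-2],[0,0,-2],[0,0,-1],[0,0,0]], turn=[[0,0,0],[0,0,0],[0,0,0],[0,0,0],[0,0,0],[0,0,0],[0,0,0],[0,0,0],[0,0,0],[0,0,0],[0,0,0],[0,0,0]])

```text
time_s: 14.35
position: [0.5433, 0.1834, 0.1546]
tool_rot: [[-0.058, 0.996, 0.072], [0.713, 0.092, -0.695], [-0.699, 0.011, -0.715]]
ft_force: [0.5, -0.1, -0.8]
grip_width: 0.0701
gripper_force: 0.0
```

```bash
python3 g.py .55 .047 .18 0 -85; cat > cas.py <<'E'
from h import *
def find(cam='top',x=(.45,.66),y=(-.06,.16),z=(.012,.04)):
    a,d=cams.get_image(cam);T=cloud(cam,d);H=cv2.cvtColor(a,cv2.COLOR_RGB2HSV)
    reg=(T[...,0]>x[0])&(T[...,0]<x[1])&(T[...,1]>y[0])&(T[...,1]<y[1])&(T[...,2]>z[0])&(T[...,2]<z[1])
    P=T[reg]
    if len(P)<30: print('few',len(P));return a
    r=cv2.minAreaRect((P[:,:2]*1000).astype(np.float32));print(cam,len(P),np.round(r[0],1),np.round(r[1],1),round(r[2],1),'z',np.percentile(P[:,2],[10,50,90]).round(4))
    w=reg&(H[...,1]<90)&(H[...,2]>120);print('white',w.sum(),T[w].mean(0).round(4))
    return a
if __name__=='__main__':
    find();find('side')
E
python3 cas.py
```

```text
t 14.35 pos [0.5433 0.1834 0.1546] grip 0.0701 0.0 ft [ 0.5 -0.1 -0.8]
turn [1.26e-02 7.74e-01 3.00e-04] shift now-axes cm [-11.53  -0.56   7.71] shift target-axes [-13.64  -0.52  -2.54]
top 581 [557.6  47.4] [47.9 79.8] 5.2 z [0.0245 0.0271 0.0298]
white 286 [0.5579 0.0473 0.0274]
side 613 [553.2  46.6] [51.1 82.8] 6.5 z [0.0168 0.0272 0.0295]
white 207 [0.5558 0.0479 0.0283]
```

The cassette lies flat on the mat, label up, centre (557.6, 47.4) mm, size 48 x 80, top at 27 mm. Now I'll re-grasp it from above.

move_arm(jaw=[7,7,7,7,7,7,7,7,7,7,7,7], dp=[[0,0,0],[0,0,0],[0,0,0],[0,0,0],[0,0,0],[0,0,0],[0,0,0],[-3.4,0.1,0],[-3.4,0.1,0],[-3.4,0,0],[-3.4,0,0],[0,0,0]], turn=[[0,0.1106,0],[0,0.1106,0],[0,0.1106,0],[0,0.1106,0],[0,0.1106,0],[0,0.1106,0],[0,0.1106,0],[0,0,0],[0,0,0],[0,0,0],[0,0,0],[0,0,0]])

```text
time_s: 15.45
position: [0.5574, 0.0406, 0.1521]
tool_rot: [[-0.084, 0.996, 0.007], [0.996, 0.084, -0.002], [-0.002, 0.006, -1.0]]
ft_force: [0.5, -0.4, -0.5]
grip_width: 0.0701
gripper_force: 0.0
```

```bash
python3 g.py .5575 .0474 .05 0 -84.8
```

```text
t 15.45 pos [0.5574 0.0406 0.1521] grip 0.0701 0.0 ft [ 0.5 -0.4 -0.5]
turn [ 0.0064  0.0022 -0.0068] shift now-axes cm [ 0.69 -0.   10.2 ] shift target-axes [ 0.67  0.07 10.21]
```

move_arm(jaw=[7,7,7,7,7,7,7,7,7,7,7,7], dp=[[0.35,0.03,0],[0.32,0.04,1.5],[0,0,1.6],[0,0,1.6],[0,0,1.6],[0,0,1.6],[0,0,1.6],[0,0,1.6],[0,0,1.2],[0,0,1],[0,0,0],[0,0,0]], turn=[[0.006,0.002,-0.007],[0,0,0],[0,0,0],[0,0,0],[0,0,0],[0,0,0],[0,0,0],[0,0,0],[0,0,0],[0,0,0],[0,0,0],[0,0,0]])

```text
time_s: 16.45
position: [0.5574, 0.054, 0.0199]
tool_rot: [[-0.098, 0.995, 0.001], [0.995, 0.098, 0.001], [0.001, 0.001, -1.0]]
ft_force: [0.4, 0.3, -0.0]
grip_width: 0.0701
gripper_force: 0.0
```

```bash
python3 g.py .5575 .0474 .011 0 -84.8
```

```text
t 16.45 pos [0.5574 0.054  0.0199] grip 0.0701 0.0 ft [ 0.4  0.3 -0. ]
turn [ 0.001  -0.0013  0.0072] shift now-axes cm [-0.65 -0.05  0.89] shift target-axes [-0.65 -0.05  0.89]
```

move_arm(jaw=[7,7,7,7,7,7], dp=[[-0.33,-0.03,0],[-0.32,-0.02,0],[0,0,0.45],[0,0,0.44],[0,0,0],[0,0,0]], turn=[[0,0,0.007],[0,0,0],[0,0,0],[0,0,0],[0,0,0],[0,0,0]])

```text
time_s: 16.95
position: [0.5576, 0.0469, 0.011]
tool_rot: [[-0.09, 0.996, 0.001], [0.996, 0.09, 0.001], [0.001, 0.002, -1.0]]
ft_force: [0.2, -0.6, -0.5]
grip_width: 0.0697
gripper_force: 0.0
```

move_arm(jaw=[4,4,4,4,4,4,4,4], dp=[[0,0,0],[0,0,0],[0,0,0],[0,0,0],[0,0,0],[0,0,0],[0,0,0],[0,0,0]], turn=[[0,0,0],[0,0,0],[0,0,0],[0,0,0],[0,0,0],[0,0,0],[0,0,0],[0,0,0]])

```text
time_s: 17.62
position: [0.5581, 0.0469, 0.0117]
tool_rot: [[-0.09, 0.996, 0.003], [0.996, 0.09, 0.001], [0.001, 0.003, -1.0]]
ft_force: [0.1, 0.3, 5.2]
grip_width: 0.0467
gripper_force: 52.4
```

```bash
python3 g.py .5575 .0474 .14 0 -84.8
```

```text
t 17.6167 pos [0.5581 0.0469 0.0117] grip 0.0467 52.4 ft [0.1 0.3 5.2]
turn [ 0.003  -0.0009 -0.0004] shift now-axes cm [  0.06  -0.02 -12.83] shift target-axes [  0.05  -0.05 -12.83]
```

move_arm(jaw=[4,4,4,4,4,4,4,4], dp=[[0,0,-1],[0,0,-1.8],[0,0,-1.8],[0,0,-1.8],[0,0,-1.8],[0,0,-1.8],[0,0,-1.8],[0,0,-1]], turn=[[0,0,0],[0,0,0],[0,0,0],[0,0,0],[0,0,0],[0,0,0],[0,0,0],[0,0,0]])

```text
time_s: 18.28
position: [0.5579, 0.0467, 0.1415]
tool_rot: [[-0.09, 0.996, 0.004], [0.996, 0.09, 0.001], [0.001, 0.004, -1.0]]
ft_force: [0.0, 0.1, -1.3]
grip_width: 0.0468
gripper_force: 51.7
```

move_arm(jaw=[4,4,4,4,4,4,4,4,4,4,4,4], dp=[[0,0,0],[0,0,0],[0,0,0],[0,0,0],[0,0,0],[0,0,0],[0,0,0],[0,0,0],[0,0,0],[0,0,0],[0,0,0],[0,0,0]], turn=[[0,0,-0.1163],[0,0,-0.1163],[0,0,-0.1163],[0,0,-0.1163],[0,0,-0.1163],[0,0,-0.1163],[0,0,-0.1163],[0,0,-0.1163],[0,0,-0.1163],[0,0,-0.1163],[0,0,-0.1163],[0,0,-0.1163]])

```text
time_s: 19.28
position: [0.5572, 0.0468, 0.139]
tool_rot: [[-0.997, 0.079, 0.001], [0.079, 0.997, 0.001], [-0.001, 0.001, -1.0]]
ft_force: [-0.5, -0.3, -1.1]
grip_width: 0.0464
gripper_force: 51.7
```

```bash
python3 g.py .507 -.1872 .12 0 -4.9
```

```text
t 19.2833 pos [0.5572 0.0468 0.139 ] grip 0.0464 51.7 ft [-0.5 -0.3 -1.1]
turn [0.0014 0.0008 0.0064] shift now-axes cm [  3.16 -23.73   1.86] shift target-axes [  3.   -23.74   1.9 ]
```

move_arm(jaw=[4,4,4,4,4,4,4,4,4,4], dp=[[0.35,-2.4,0],[0.35,-2.4,0],[0.35,-2.4,0],[0.35,-2.4,0],[0.35,-2.4,0],[0.35,-2.4,0],[0.35,-2.4,0],[0.35,-2.4,0],[0.3,-2.4,0],[0,0,0]], turn=[[0,0,0.006],[0,0,0],[0,0,0],[0,0,0],[0,0,0],[0,0,0],[0,0,0],[0,0,0],[0,0,0],[0,0,0]])

```text
time_s: 20.12
position: [0.5064, -0.169, 0.1387]
tool_rot: [[-0.996, 0.094, 0.001], [0.094, 0.996, 0.0], [-0.001, 0.001, -1.0]]
ft_force: [0.1, 0.6, -1.2]
grip_width: 0.0466
gripper_force: 51.8
```

```bash
python3 - <<'E'
from h import *
z=np.load('o.npz');a,da,b,db=z['a'],z['da'],z['b'],z['db']
for n,im,cam,box in [('top',a,'top',(345,205,382,255)),('side',b,'side',(295,265,360,310))]:
    x0,y0,x1,y1=box;g=cv2.cvtColor(im,cv2.COLOR_RGB2GRAY)[y0:y1,x0:x1]
    m=(g<60).astype(np.uint8)
    cs,_=cv2.findContours(m,cv2.RETR_EXTERNAL,cv2.CHAIN_APPROX_NONE);c=max(cs,key=cv2.contourArea).reshape(-1,2)
    W=np.array([onz(cam,u+x0,v+y0,.0385)[:2]*1000 for u,v in c],np.float32)
    r=cv2.minAreaRect(W);print(n,np.round(r[0],1),np.round(r[1],1),round(r[2],1))
    T=cloud(cam,z['da' if n=='top' else 'db'])[y0:y1,x0:x1];P=T[(T[...,2]<.0355)&(T[...,2]>.03)]
    print(len(P)); 
s=observe();p=s['position']
E
python3 g.py .507 -.1872 .06 0 -4.9
python3 - <<'E'
from h import *
w,d=cams.get_image('wrist');b,_=cams.get_image('side')
im=np.zeros((420,800,3),np.uint8);im[:,:500]=w[:,30:530];im[:300,500:]=cv2.resize(b[190:340,260:410],(300,300));save('w1.png',im)
E
```

```text
top [ 506.7 -187.1] [47.3 80.6] 85.0
545
side [ 503.5 -188. ] [43.4 77.8] 85.1
635
t 20.1167 pos [ 0.5064 -0.169   0.1387] grip 0.0466 51.8 ft [ 0.1  0.6 -1.2]
turn [ 0.0005  0.0014 -0.0087] shift now-axes cm [-0.22 -1.81  7.87] shift target-axes [-0.21 -1.81  7.87]
```

View pics/w1.png

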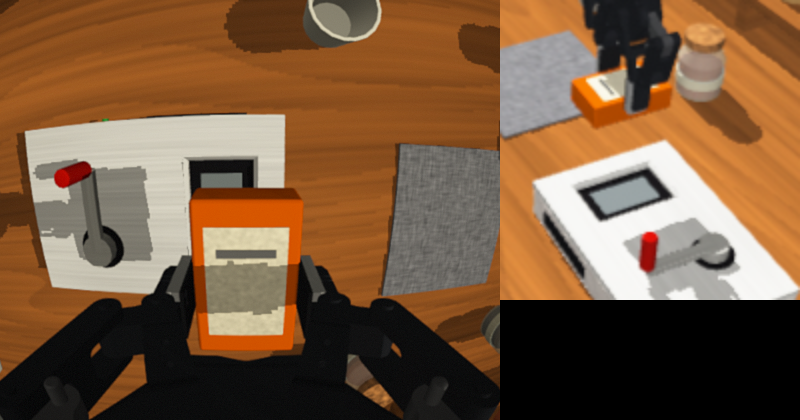

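The wrist view shows the cassette held label up over the reader, with the pocket just visible at (222,172) above it. The pocket measures (506.7, -187.1) mm, which agrees with my computed position.

move_arm(jaw=[4,4,4,4,4,4,4,4,4], dp=[[-0.1,-0.9,0],[-0.1,-0.9,0.5],[0,0,1.5],[0,0,1.5],[0,0,1.5],[0,0,1.5],[0,0,1],[0,0,0.5],[0,0,0]], turn=[[0,0.001,-0.009],[0,0,0],[0,0,0],[0,0,0],[0,0,0],[0,0,0],[0,0,0],[0,0,0],[0,0,0]])

```text
time_s: 20.97
position: [0.5075, -0.1834, 0.0579]
tool_rot: [[-0.997, 0.081, -0.001], [0.081, 0.997, 0.002], [0.001, 0.002, -1.0]]
ft_force: [0.5, 0.4, -0.1]
grip_width: 0.0467
gripper_force: 51.9
```

```bash
python3 g.py .507 -.187 .0417 0 -4.9; python3 - <<'E'
from cas import *
find('top',x=(.42,.6),y=(-.26,-.1),z=(.055,.08))
E
```

```text
t 20.9667 pos [ 0.5075 -0.1834  0.0579] grip 0.0467 51.9 ft [ 0.5  0.4 -0.1]
turn [ 0.0022 -0.0007  0.0041] shift now-axes cm [ 0.02 -0.37  1.62] shift target-axes [ 0.02 -0.37  1.62]
few 28
```

move_arm(jaw=[4,4,4,4], dp=[[0,-0.35,0],[0,0,0.4],[0,0,0],[0,0,0]], turn=[[0.002,0,0.004],[0,0,0],[0,0,0],[0,0,0]])

```text
time_s: 21.35
position: [0.5075, -0.1871, 0.055]
tool_rot: [[-0.996, 0.086, 0.001], [0.086, 0.996, -0.001], [-0.001, -0.001, -1.0]]
ft_force: [0.1, 1.1, -1.1]
grip_width: 0.0467
gripper_force: 51.9
```

```bash
python3 g.py .507 -.187 .0417 0 -4.9
```

```text
t 21.35 pos [ 0.5075 -0.1871  0.055 ] grip 0.0467 51.9 ft [ 0.1  1.1 -1.1]
turn [-0.0007  0.0012 -0.0004] shift now-axes cm [0.05 0.01 1.33] shift target-axes [0.05 0.01 1.33]
```

Aligned. Now I'll lower it slowly, watching the force.

move_arm(jaw=[4,4,4,4,4,4,4], dp=[[0.03,0,0.2],[0,0,0.2],[0,0,0.2],[0,0,0.15],[0,0,0.1],[0,0,0],[0,0,0]], turn=[[0,0,0],[0,0,0],[0,0,0],[0,0,0],[0,0,0],[0,0,0],[0,0,0]])

```text
time_s: 21.93
position: [0.5072, -0.187, 0.0463]
tool_rot: [[-0.996, 0.086, 0.001], [0.086, 0.996, -0.001], [-0.001, -0.0, -1.0]]
ft_force: [0.2, -0.3, -1.8]
grip_width: 0.0471
gripper_force: 51.9
```

move_arm(jaw=[4,4,4,4,4], dp=[[0,0,0.15],[0,0,0.1],[0,0,0.1],[0,0,0],[0,0,0]], turn=[[0,0,0],[0,0,0],[0,0,0],[0,0,0],[0,0,0]])

```text
time_s: 22.35
position: [0.507, -0.1871, 0.044]
tool_rot: [[-0.996, 0.086, 0.001], [0.086, 0.996, -0.001], [-0.001, -0.001, -1.0]]
ft_force: [-6.2, 1.5, 11.8]
grip_width: 0.0466
gripper_force: 53.6
```

move_arm(jaw=[4,4,4,4], dp=[[0.05,0,-0.1],[0.05,0,0],[0,0,0.05],[0,0,0]], turn=[[0,0,0],[0,0,0],[0,0,0],[0,0,0]])

```text
time_s: 22.68
position: [0.5061, -0.1869, 0.0431]
tool_rot: [[-0.996, 0.086, 0.001], [0.086, 0.996, -0.0], [-0.001, -0.0, -1.0]]
ft_force: [-1.4, 0.1, -1.4]
grip_width: 0.0469
gripper_force: 52.1
```

move_arm(jaw=[4,4,4,4], dp=[[0,0,0.08],[0,0,0.08],[0,0,0],[0,0,0]], turn=[[0,0,0],[0,0,0],[0,0,0],[0,0,0]])

```text
time_s: 23.02
position: [0.5063, -0.187, 0.0419]
tool_rot: [[-0.996, 0.086, 0.001], [0.086, 0.996, -0.001], [-0.001, -0.001, -1.0]]
ft_force: [0.2, 0.7, 2.8]
grip_width: 0.0467
gripper_force: 52.5
```

It's home: TCP z is 41.9 mm against 41.7 expected, with light contact. I'll release, rise and check.

move_arm(jaw=[4.6,4.9,5.2,5.6,6.2,6.5,6.5,6.5,6.5], dp=[[0,0,0],[0,0,0],[0,0,0],[0,0,0],[0,0,0],[0,0,0],[0,0,0],[0,0,0],[0,0,0]], turn=[[0,0,0],[0,0,0],[0,0,0],[0,0,0],[0,0,0],[0,0,0],[0,0,0],[0,0,0],[0,0,0]])

```text
time_s: 23.77
position: [0.5062, -0.187, 0.0418]
tool_rot: [[-0.996, 0.086, 0.001], [0.086, 0.996, -0.001], [-0.001, -0.001, -1.0]]
ft_force: [0.4, 0.3, 0.9]
grip_width: 0.0653
gripper_force: 0.0
```

move_arm(jaw=[6.5,6.5,6.5,6.5,6.5,6.5,6.5,6.5,6.5], dp=[[0,0,-0.6],[0,0,-1.2],[0,0,-1.5],[0,0,-1.5],[0,0,-1.5],[0,0,-1.5],[0,0,-1.5],[0,0,-1],[0,0,0]], turn=[[0,0,0],[0,0,0],[0,0,0],[0,0,0],[0,0,0],[0,0,0],[0,0,0],[0,0,0],[0,0,0]])

```text
time_s: 24.52
position: [0.5069, -0.1873, 0.1472]
tool_rot: [[-0.996, 0.086, 0.005], [0.086, 0.996, -0.003], [-0.005, -0.003, -1.0]]
ft_force: [-0.3, 0.4, -0.1]
grip_width: 0.0649
gripper_force: 0.0
```

```bash
python3 g.py .4582 -.2885 .14 0 -4.9; python3 - <<'E'
from cas import *
find('side',x=(.42,.6),y=(-.26,-.12),z=(.046,.08))
a,d=cams.get_image('top');b,_=cams.get_image('side')
im=np.zeros((420,800,3),np.uint8);im[:,:400]=cv2.resize(a[190:295,330:430],(400,420));im[:300,400:]=cv2.resize(b[190:340,260:460],(400,300));save('seat.png',im)
E
```

```text
t 24.5167 pos [ 0.5069 -0.1873  0.1472] grip 0.0649 0.0 ft [-0.3  0.4 -0.1]
turn [-0.0026  0.0048 -0.0002] shift now-axes cm [  3.99 -10.5    0.73] shift target-axes [  3.99 -10.5    0.72]
side 909 [ 504.1 -186.7] [52. 82.] 85.6 z [0.0508 0.0574 0.0595]
white 367 [ 0.5048 -0.1861  0.0582]
```

View pics/seat.png

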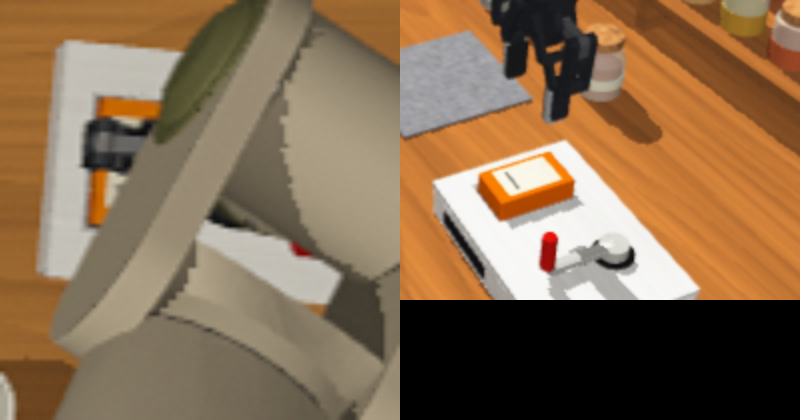

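The cassette is seated label up: its top is 57–58 mm, with 57 expected, and it is square in the pocket. The lever is at rest, with the post at (548,252) in the right-hand crop. Next I'll turn the tool so that the fingers straddle the post near mid-arc, with the closing axis along -60°.

move_arm(jaw=[4,4,4,4,4,4,4,4,4,4,4], dp=[[0,0,0],[0,0,0],[0,0,0],[0,0,0],[0,0,0],[0,0,0],[0,0,0],[0,0,0],[0,0,0],[0,0,0],[0,0,0]], turn=[[0,0,0.12],[0,0,0.12],[0,0,0.12],[0,0,0.12],[0,0,0.12],[0,0,0.12],[0,0,0.12],[0,0,0.12],[0,0,0.12],[0,0,0.12],[0,0,0.12]])

```text
time_s: 25.58
position: [0.5058, -0.1867, 0.1438]
tool_rot: [[-0.158, 0.987, -0.001], [0.987, 0.158, 0.0], [0.001, -0.001, -1.0]]
ft_force: [0.2, -0.1, -0.1]
grip_width: 0.0398
gripper_force: 0.0
```

move_arm(jaw=[4,4,4,4,4,4,4,4,4,4,4], dp=[[0,0,0],[0,0,0],[0,0,0],[0,0,0],[0,0,0],[0,0,0],[0,0,0],[0,0,0],[0,0,0],[0,0,0],[0,0,0]], turn=[[0,0,0.12],[0,0,0.12],[0,0,0.12],[0,0,0.12],[0,0,0.12],[0,0,0.12],[0,0,0.12],[0,0,0.12],[0,0,0.12],[0,0,0.12],[0,0,0]])

```text
time_s: 26.5
position: [0.5058, -0.1867, 0.1439]
tool_rot: [[0.862, 0.507, -0.001], [0.507, -0.862, 0.0], [-0.0, -0.001, -1.0]]
ft_force: [-0.5, -0.3, 0.0]
grip_width: 0.0396
gripper_force: 0.0
```

```bash
python3 g.py .4582 -.288 .14 0 -150; python3 -c "
from h import *
s=observe();print(np.round(s['q'],1))"
```

```text
t 26.5 pos [ 0.5058 -0.1867  0.1439] grip 0.0396 0.0 ft [-0.5 -0.3  0. ]
turn [-0.0006  0.0004  0.0079] shift now-axes cm [-9.23  6.32  0.39] shift target-axes [-9.18  6.4   0.39]
[-32.8  25.4  84.1  -0.   70.6  26.7]
```

move_arm(jaw=[4,4,4,4,4,4,4], dp=[[-1.85,1.27,0],[-1.85,1.27,0],[-1.85,1.27,0],[-1.85,1.27,0],[-1.83,1.26,0],[0,0,0],[0,0,0]], turn=[[0,0,0],[0,0,0],[0,0,0],[0,0,0],[0,0,0],[0,0,0],[0,0,0]])

```text
time_s: 27.08
position: [0.4586, -0.289, 0.1442]
tool_rot: [[0.859, 0.511, 0.0], [0.511, -0.859, 0.0], [0.0, -0.0, -1.0]]
ft_force: [-0.1, 0.6, 1.1]
grip_width: 0.04
gripper_force: 0.0
```

```bash
python3 g.py .4582 -.288 .06 0 -150; python3 - <<'E'
from h import *
w,d=cams.get_image('wrist');b,_=cams.get_image('side')
im=np.zeros((420,800,3),np.uint8);im[:,:500]=w[:,30:530];im[:300,500:]=cv2.resize(b[190:340,260:410],(300,300));save('w2.png',im)
E
```

```text
t 27.0833 pos [ 0.4586 -0.289   0.1442] grip 0.04 0.0 ft [-0.1  0.6  1.1]
turn [-0.0002 -0.0003  0.0133] shift now-axes cm [ 0.02 -0.11  8.42] shift target-axes [ 0.02 -0.11  8.42]
```

View pics/w2.png

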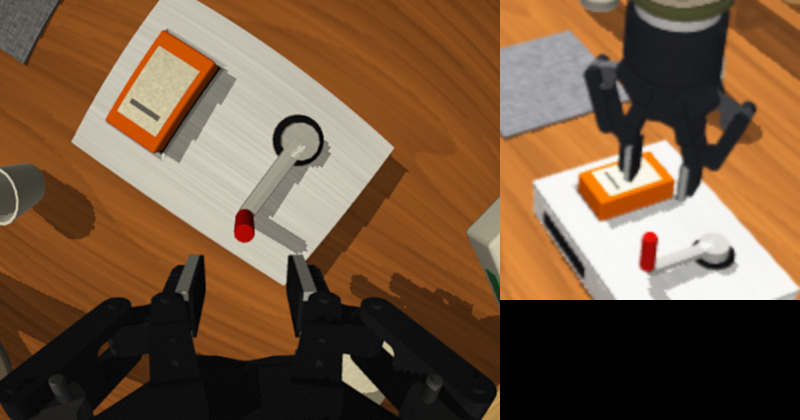

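The wrist view shows the post at (243,225), centred between the fingers' columns, with the cassette seated at (160,95). I'll descend round the post.

move_arm(jaw=[4,4,4,4,4,4,4,4,4,3,2.4,2.4], dp=[[0,-0.05,1],[0,-0.05,1.2],[0,0,1.2],[0,0,1.2],[0,0,1.2],[0,0,1.2],[0,0,1],[0,0,0.3],[0,0,0],[0,0,0],[0,0,0],[0,0,0]], turn=[[0,0,0],[0,0,0],[0,0,0],[0,0,0],[0,0,0],[0,0,0],[0,0,0],[0,0,0],[0,0,0],[0,0,0],[0,0,0],[0,0,0]], force=20)

```text
time_s: 28.18
position: [0.4589, -0.2879, 0.0625]
tool_rot: [[0.86, 0.511, 0.002], [0.511, -0.86, -0.002], [0.001, 0.002, -1.0]]
ft_force: [0.1, -0.0, -0.5]
grip_width: 0.0238
gripper_force: 0.0
```

move_arm(jaw=[2.4,2.4,2.4,2.4,2.4,2.4,2.4,2.4,2.4,2.4,2.4,2.4], dp=[[0,0.5,0],[-0.31,0.62,0],[-0.31,0.62,0],[-0.31,0.62,0],[-0.11,0.69,0],[-0.11,0.69,0],[-0.11,0.69,0],[0.1,0.69,0],[0.1,0.69,0],[0.1,0.69,0],[0,0,0],[0,0,0]], turn=[[0,0,0],[0,0,0],[0,0,0],[0,0,0],[0,0,0],[0,0,0],[0,0,0],[0,0,0],[0,0,0],[0,0,0],[0,0,0],[0,0,0]])

```text
time_s: 29.18
position: [0.4837, -0.3487, 0.0617]
tool_rot: [[0.86, 0.511, 0.001], [0.511, -0.86, -0.001], [0.0, 0.001, -1.0]]
ft_force: [-3.2, 1.4, -1.2]
grip_width: 0.0243
gripper_force: 1.8
```

```bash
cat > lev.py <<'E'
from h import *
s=observe();P=s['position'];R=np.array(s['tool_rot']);y=R[:2,1]
piv=np.array([.5279,-.2945]);from scipy.optimize import brentq
fn=lambda t:((piv+.07*np.array([np.cos(np.radians(175.1)+t),np.sin(np.radians(175.1)+t)])-P[:2])@y)+s['grip_width']/2-.007
print('contact-implied theta',[round(brentq(fn,-.2,1.7),3)],'grip',s['grip_width'],'pos',np.round(P,4),'ft',np.round(s['ft_force'],1))
b,db=cams.get_image('side');H=cv2.cvtColor(b,cv2.COLOR_RGB2HSV);T=cloud('side',db)
red=((H[...,0]<4)|(H[...,0]>176))&(H[...,1]>190)&(T[...,0]>.4)&(T[...,0]<.6)&(T[...,1]<-.2)&(T[...,1]>-.42)&(T[...,2]>.05)&(T[...,2]<.1)
q=T[red]
if len(q): m=q.mean(0);print('red',len(q),m.round(4),'theta',np.round((np.arctan2(*(m[:2]-piv)[::-1])-np.radians(175.1))%(2*np.pi),3))
E
python3 lev.py
```

```text
contact-implied theta [0.894] grip 0.024305906607982937 pos [ 0.4837 -0.3487  0.0617] ft [-3.2  1.4 -1.2]
red 147 [ 0.474  -0.3477  0.0782] theta 0.864
```

move_arm(jaw=[2.4,2.4,2.4,2.4,2.4,2.4], dp=[[0.15,0.42,0],[0.16,0.42,0],[0.2,0.42,0],[0.2,0.3,0],[0,0,0],[0,0,0]], turn=[[0,0,0],[0,0,0],[0,0,0],[0,0,0],[0,0,0],[0,0,0]])

```text
time_s: 29.73
position: [0.4976, -0.358, 0.0619]
tool_rot: [[0.86, 0.511, 0.001], [0.511, -0.86, -0.0], [0.0, 0.001, -1.0]]
ft_force: [-4.6, 2.7, 1.8]
grip_width: 0.024
gripper_force: 2.1
```

```bash
python3 lev.py
```

```text
contact-implied theta [1.13] grip 0.02403915256201418 pos [ 0.4976 -0.358   0.0619] ft [-4.6  2.7  1.8]
red 145 [ 0.4868 -0.3576  0.0783] theta 1.078
```

move_arm(jaw=[2.4,2.4,2.4,2.4,2.4], dp=[[0.08,0.12,0],[0.08,0.12,0],[0.06,0.1,0],[0,0,0],[0,0,0]], turn=[[0,0,0],[0,0,0],[0,0,0],[0,0,0],[0,0,0]])

```text
time_s: 30.2
position: [0.5011, -0.3599, 0.0619]
tool_rot: [[0.86, 0.511, 0.001], [0.511, -0.86, -0.0], [0.0, 0.001, -1.0]]
ft_force: [-5.0, 2.1, -0.3]
grip_width: 0.0241
gripper_force: 2.1
```

```bash
python3 lev.py
```

```text
contact-implied theta [1.187] grip 0.024057618233122538 pos [ 0.5011 -0.3599  0.0619] ft [-5.   2.1 -0.3]
red 143 [ 0.4901 -0.3595  0.0783] theta 1.129
```

move_arm(jaw=[2.4,2.4,2.4,2.4], dp=[[0.06,0.1,0],[0.04,0.07,0],[0,0,0],[0,0,0]], turn=[[0,0,0],[0,0,0],[0,0,0],[0,0,0]])

```text
time_s: 30.58
position: [0.5021, -0.3603, 0.0618]
tool_rot: [[0.86, 0.511, -0.001], [0.511, -0.86, 0.001], [-0.001, -0.002, -1.0]]
ft_force: [-8.2, 4.7, 1.2]
grip_width: 0.0242
gripper_force: 3.9
```

```bash
python3 lev.py
```

```text
contact-implied theta [1.2] grip 0.02418523088242535 pos [ 0.5021 -0.3603  0.0618] ft [-8.2  4.7  1.2]
red 146 [ 0.4911 -0.3598  0.0783] theta 1.142
```

The force rose from 5.4 to 9.5 N, so the lever is at its stop. I'll hold a second, then follow it back.

move_arm(jaw=[2.4,2.4,2.4,2.4,2.4,2.4,2.4,2.4,2.4,2.4,2.4,2.4], dp=[[0,0,0],[0,0,0],[0,0,0],[0,0,0],[0,0,0],[0,0,0],[0,0,0],[0,0,0],[0,0,0],[0,0,0],[0,0,0],[0,0,0]], turn=[[0,0,0],[0,0,0],[0,0,0],[0,0,0],[0,0,0],[0,0,0],[0,0,0],[0,0,0],[0,0,0],[0,0,0],[0,0,0],[0,0,0]])

```text
time_s: 31.63
position: [0.5021, -0.3603, 0.0618]
tool_rot: [[0.86, 0.511, -0.001], [0.511, -0.86, 0.001], [-0.001, -0.001, -1.0]]
ft_force: [-9.1, 4.0, 1.5]
grip_width: 0.0242
gripper_force: 3.8
```

move_arm(jaw=[2.4,2.4,2.4,2.4,2.4,2.4,2.4,2.4,2.4,2.4], dp=[[-0.26,-0.52,0],[-0.26,-0.52,0],[-0.26,-0.52,0],[-0.26,-0.52,0],[-0.1,-0.69,0],[-0.1,-0.69,0],[-0.1,-0.69,0],[0.11,-0.69,0],[0.11,-0.69,0],[0.11,-0.69,0]], turn=[[0,0,0],[0,0,0],[0,0,0],[0,0,0],[0,0,0],[0,0,0],[0,0,0],[0,0,0],[0,0,0],[0,0,0]])

```text
time_s: 32.47
position: [0.4625, -0.3123, 0.062]
tool_rot: [[0.86, 0.51, 0.001], [0.51, -0.86, -0.001], [0.001, 0.002, -1.0]]
ft_force: [-0.4, 1.8, 0.3]
grip_width: 0.0241
gripper_force: 0.8
```

move_arm(jaw=[2.4,2.4,2.4,2.4,2.4,2.4], dp=[[0.31,-0.62,0],[0.31,-0.62,0],[0.31,-0.62,0],[0,-0.45,0],[0,0,0],[0,0,0]], turn=[[0,0,0],[0,0,0],[0,0,0],[0,0,0],[0,0,0],[0,0,0]])

```text
time_s: 32.97
position: [0.4589, -0.2883, 0.062]
tool_rot: [[0.86, 0.511, 0.001], [0.511, -0.86, -0.001], [0.0, 0.002, -1.0]]
ft_force: [-0.7, 0.0, -0.7]
grip_width: 0.0238
gripper_force: 0.0
```

```bash
python3 lev.py; python3 g.py .4585 -.288 .062 0 -150
```

```text
contact-implied theta [-0.086] grip 0.023786981299940297 pos [ 0.4589 -0.2883  0.062 ] ft [-0.7  0.  -0.7]
red 126 [ 0.4526 -0.2914  0.0785] theta 0.044
t 33.0167 pos [ 0.459  -0.2885  0.0619] grip 0.0242 0.0 ft [-0.2 -0.2  0. ]
turn [ 0.0019 -0.0005  0.0121] shift now-axes cm [-0.02 -0.07 -0.01] shift target-axes [-0.02 -0.07 -0.01]
```

move_arm(jaw=[3.2,4,4,4,4,4,4,4,4,4,4,4], dp=[[0,0,0],[0,0,0],[0,0,0],[0,0,-1],[0,0,-1.5],[0,0,-1.5],[0,0,-2],[0,0,-2],[0,0,-2],[0,0,-2],[0,0,0],[0,0,0]], turn=[[0,0,0],[0,0,0],[0,0,0],[0,0,0],[0,0,0],[0,0,0],[0,0,0],[0,0,0],[0,0,0],[0,0,0],[0,0,0],[0,0,0]])

```text
time_s: 34.02
position: [0.4589, -0.2882, 0.183]
tool_rot: [[0.86, 0.51, 0.003], [0.51, -0.86, -0.002], [0.001, 0.004, -1.0]]
ft_force: [-0.6, -0.5, -1.9]
grip_width: 0.04
gripper_force: 0.0
```

```bash
python3 lev.py; python3 - <<'E'
from cas import *
z=np.load('o.npz');H=cv2.cvtColor(z['b'],cv2.COLOR_RGB2HSV);T=cloud('side',z['db'])
red=((H[...,0]<4)|(H[...,0]>176))&(H[...,1]>190)&(T[...,0]>.4)&(T[...,0]<.6)&(T[...,1]<-.2)&(T[...,1]>-.42)&(T[...,2]>.05)&(T[...,2]<.1)
print('initial red',red.sum(),T[red].mean(0).round(4))
find('side',x=(.42,.6),y=(-.26,-.12),z=(.046,.08))
E
```

```text
initial red 120 [ 0.4527 -0.2918  0.0783]
side 910 [ 504.9 -186.2] [52.3 82.9] 86.3 z [0.0506 0.0574 0.0593]
white 367 [ 0.5048 -0.1861  0.0582]Traceback (most recent call last):
  File "lev.py", line 5, in <module>
    print('contact-implied theta',[round(brentq(fn,-.2,1.7),3)],'grip',s['grip_width'],'pos',np.round(P,4),'ft',np.round(s['ft_force'],1))
                                         ~~~~~~^^^^^^^^^^^^
    r = _zeros._brentq(f, a, b, xtol, rtol, maxiter, args, full_output, disp)
ValueError: f(a) and f(b) must have different signs
```

The lever is back where it started, the cassette is unmoved and the arm is clear.

```bash
python3 -c "
from h import *
print(ticket.close_job())"
```

```text
the job is handed in; nothing more can be done
None
```

The job is handed in at about 34 s, with no verdict shown: the orange cassette was laid on the mat, re-grasped and seated label up in the pocket, and the lever was held at its stop for over a second and returned to rest.

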